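Load a loudspeaker pole plate and index the glue dial

ROBOT

A 6-joint arm with a two-finger parallel gripper is mounted at the origin on the work surface. World frame = base frame: x ahead of the robot, y to its left, z up, the work surface at z = 0. Lengths are in mm, angles in rad, forces in N, time in s.
With the tool pointing down it reaches from about 275 to 1000 mm from the base axis. Payload 8.4 kg.
Tool frame: the origin (TCP) lies midway between the tips of the shut fingers; the grasp point (between the pads) lies 19 mm behind it; z points along the fingers, y is the line along which they close (so a half turn about z gives the same grasp; the last joint's range is limited). The gripper opens to 85 mm and grips with 20 to 120 N. Pads are 22 mm wide; open, the fingers measure 114 mm over their backs; the gripper's body (76 mm by 85 mm) begins 54 mm behind the grasp point. The pads swing forward as they close: fully open they stand 13 mm farther back than shut.
Start: joints at [-1.306, 0.353, 1.633, -0, 1.155, -0.002], TCP at [164.777, -602.89, 231.281] pointing down, gripper open.
Joint ranges: [-2.63, 2.63], [-0.92, 2.1], [0.06, 2.66], [-1.3, 4.44], [0, 2.69], [-3.02, 3.02]. Speed limits (rad/s): [2.22, 2.22, 2.79, 3.14, 3.14, 3.14].

INTERFACE

Orientations are given as [roll, pitch, yaw] about the fixed x, y, z axes, in that order (R = Rz(yaw) Ry(pitch) Rx(roll)).
In Python, from rig import telemetry, optics, r gives the robot as it stands.
- The arm moves only by the tool play_rows, never from a script. Its arguments are lists of equal length, an entry for each row: "dp": the shift along the tool's x, y, z in units of 40 mm (1.0 is 40 mm), a list of three; "rot": the turn, a rotation vector about the tool's x, y, z in units of 6 degrees (1.0 is 6 degrees), a list of three. In form: {"dp": [[tx, ty, tz], ...], "rot": [[ax, ay, az], ...]}. A call has 1 to 5 rows; each row is the pose to reach, as a shift and turn from the pose commanded when the call began, along the tool's axes at that moment; what a row does not reach only later rows make up. A row lasts 1/12 s, in which the tool goes at most 41.7 mm and 7.16 degrees, less where a joint would pass 70% of its speed; a pose out of reach is approached as far as the arm can. A call with a gripper value outside its range is refused whole. "fingers" is the opening, from 0 (shut) to 1 (fully open), set as the call begins (left out, the last holds). The fingers move at their own pace and stop on an object; "grip_force" is the grip in N (left out, the last holds). Time passes only in rows, so rows that repeat a pose let the fingers close. It gives the time, the measured TCP pose, the force, the opening and the grip force at its end, in the units of the state.
- telemetry.sense(): the state, without advancing time (a new reading comes with each control period).
- optics.grab_frame(name): name is "scene" or "top"; returns a dict with "color" (384x512x3 uint8, red, green, blue), "mtx" (3x3 intrinsics, pixels), "R" (3x3) and "t" (3): a world point X has camera coordinates R X + t. Camera axes: x right, y down, z forward; pixel columns grow to the right and rows downward; lengths in mm; the calibration is good to about 2 mm. A picture is of the moment at which its call begins. There is no depth.
- r.sign_off(): hands the job in; it is judged then, once.
The state is a dict: "clock": time; "qpos": joint angles; "qvel": joint speeds; "joint_efforts": joint torques, N m; "eef_pos": TCP position; "tcp_rot": TCP orientation; "contact_force": force on the tool from outside, world axes, zero at the start; "wrist_torque": the same for the moment, N m; "opening": opening from 0.0 (shut) to 1.0 (fully open); "grasp_force": force on a finger pad.
Only numpy, scipy, OpenCV 4.12 (cv2) and the standard library are available. Lean on these libraries where they do the work, as an engineer would, in place of code of your own. Each camera call takes 0.05 s, during which the arm holds its last target. There are 200 camera calls.

TASK

Slide the row of steel plates along the feed track until the front plate lies out on the narrow nose at the end lip, pick that plate up there and lay it flat in the empty nest of the dial without dropping it. Then push the dial round anticlockwise (seen from above) by one quarter turn, until it clicks into the next stop with the plate under the glue needle, not past it, and only then press the start button. The other pieces stay in their nests, the second plate stays in the track, and the things lying around the station and the track are not pushed about.

Things in the scene. Friction and masses are not known exactly. Their poses are not given: they have to be found in the camera images.
- station: Glue dispensing station, fixed. Origin: on the dial's axis at bench level; z up, x from the axis towards the glue needle. Steel base plate 12 thick, x -150 to +205, y -145 to +145. On it the aluminium dial, 280 across, its top face 42 above the bench, with a low boss (68 across, 8 high) in its middle. The grey push-button box, 64 x 64 and 36 high, is at x -150, y 165.
- dial (a joint): Turn of the dial, rad: 0 at the start, in one of its four spring stops; grows anticlockwise from above; pi/2 is the next stop. About 8 N at a hand post frees it from a stop; then about 1 N turns it and it stays where left. 0.14 to 0.07 rad before a stop it goes over a like hump, then the spring pulls it in. Above 1 rad/s it may run through.
- post_a (a point): Top centre of the steel hand post that at the start stands between the nest nearest the robot and the left nest (135 deg from station x); turns with the dial. Four such posts, 13 across (foot 20 across, 4 thick), rise 40 from the dial's face to 82 above the bench, 125 from the dial's axis, one half-way between every two nests.
- nest_load (a point): The empty nest, on the station's -y side at the start, 90 from the axis; turns with the dial. Point: the centre of a seated plate, 69 above the bench. Pedestal 48 across, rest pads 24 above the dial's face; four pins 6 across, 37 from its centre, at 45 deg to the radius, coned, 10 above the pads: 2 play round a plate. Radial and tangential sides are open for fingers.
- nest_needle (a point): Same point of the nest under the needle at the start, with plate_c in it.
- nest_left (a point): Same point of the nest on the station's +y side at the start, with glued_a in it.
- nest_near (a point): Same point of the nest on the station's -x side at the start, with glued_b in it.
- under_needle (a point): Fixed point straight below the glue needle, 69 above the bench and 90 from the dial's axis: where the loaded plate's centre must come to. The needle ends 90 above the bench, below a syringe on an arm 195 high, carried by a column 18 across and 234 high at x 178, y 0 of the station.
- track: Feed track for plates, fixed. Origin on the bench; x along the track, -x is the take-off end. Deck top 40 above the bench. x -90 to +135: deck 81 wide, two guides (69 between, 8 high), rear end open. x -90 to -170: nose 36 wide, no guides; a plate there overhangs it by 14 on both sides, free below. Lip 8 high, inner face at x -166: a plate against it has its centre at x -134.
- plate_a_mid (a point): Centre (half-way up) of the front plate in the track, the one to load: flat steel ring plate 64 across, 6 thick, hole 24, about 0.13 kg. It starts between the guides, at x -55 to -35 of the track, so it can be gripped only after it is slid out onto the nose.
- plate_b_mid (a point): Centre of the like plate lying right behind plate_a in the track, 0 to 2 apart. Pushing its rear edge slides both along. It stays in the track.
- plate_c_mid (a point): Centre of a like plate already in the nest under the needle; rides along on the dial.
- glued_a_mid (a point): Centre of the bottom plate of a sub-assembly in the left nest: a like plate with a black ferrite ring, 60 across and 10 high, glued on top; rides along.
- glued_b_mid (a point): The same, in the nest nearest the robot; rides along.
- start_button (a joint): Travel of the start button, m: 0 out, 0.006 fully pressed (about 5 N); springs back.
- start_button_top (a point): Centre of the top of the start button: white cap 32 across on the grey push-button box, 58 above the bench; pressed straight down.
- yoke: Bystander: steel T-yoke, a 64 mm disc 6 thick with a 23 mm stub standing up to 24 (mm); origin under its middle. Not to be moved.
- small_driver: Bystander: small finished loudspeaker, 90 across, 42 high, face up (mm); origin under its middle. Not to be moved.
- tape_roll: Bystander: roll of tape, 84 across, 24 high (mm); origin under its middle. Not to be moved.
- glue_bottle: Bystander: white plastic bottle, 56 across, 150 high (mm); origin under its middle. Not to be moved.
Mind the look-alikes: they are no part of the job. What is shaped like the part that bears plate_b_mid but brown is not meant.

How it is judged:
By the outcome, as a careful person would: the job done as asked, in the order asked, and still so for the second after the job is handed in, with the robot touching nothing.
It also fails if it takes over 61 s, if anything falls off the work surface, if the arm or the gripper's body presses on something with over 40 N, if the wrist force passes 120 N, or if a joint passes its speed limit or range.

## Working session

There is one attempt and no reset: what is moved stays moved. The work goes in short steps, Python scripts to look and compute and a tool call to move; the robot and the scene stay as the last step left them, time stands still between calls to the robot, and variables do not carry over. Pictures are saved under pics/ and viewed, at most 10 in all, crops included, and the job is handed in when it is done.

Besides the shell and the picture viewer there is one more tool, called after "Emit:" in YAML: its name, and indented under it one key for each argument. play_rows: Moves the arm, as the interface text tells. Its arguments: {"type":"object","properties":{"dp":{"type":"array"},"rot":{"type":"array"},"fingers":{"type":"number"},"grip_force":{"type":"number"}},"required":["dp","rot"]}

```bash
mkdir -p pics; ls; python3 - <<'E'
from rig import telemetry, optics, r
import cv2, pickle
print(telemetry.sense())
for n in ("scene","top"):
    f=optics.grab_frame(n); pickle.dump(f,open(f'pics/{n}0.pkl','wb'))
    cv2.imwrite(f'pics/{n}0.png',cv2.resize(f['color'][:,:,::-1],(800,600),interpolation=cv2.INTER_CUBIC))
    print(n,f['mtx'],f['R'],f['t'],-f['R'].T@f['t'])
E
```

```text
pics
{'clock': 0.0, 'qpos': array([-1.30637846e+00,  3.53673592e-01,  1.63413731e+00,  7.51193106e-06,
        1.15519878e+00, -2.40175378e-03]), 'qvel': array([-0.00191251, -0.00138141,  0.00033453, -0.00127569,  0.00134584,
        0.00100828]), 'joint_efforts': array([-2.56170410e-03, -6.05258846e+01, -3.42065156e+01, -2.52649306e-04,
        9.45669017e-03,  2.49185734e-05]), 'eef_pos': array([ 164.66654559, -602.4210024 ,  230.54443117]), 'tcp_rot': array([-3.14017564e+00, -1.02715157e-05,  2.66816580e-01]), 'contact_force': array([-0.15055023,  0.07094608,  0.65971798]), 'wrist_torque': array([-0.01357007,  0.04768765, -0.02663104]), 'grasp_force': 0.0, 'opening': 1.001694368553359}
scene [[419.94272145   0.         253.2501104 ]
 [  0.         419.94272145 202.00862594]
 [  0.           0.           1.        ]] [[-0.87112533  0.49102439 -0.00597548]
 [ 0.36419211  0.63785421 -0.678606  ]
 [-0.32940061 -0.5933271  -0.73447817]] [ 469.81121137 -168.93697375 1719.00248561] [1037.03043391  896.99915665 1150.73550962]
top [[436.53432219   0.         257.37183512]
 [  0.         436.53432219 196.13106231]
 [  0.           0.           1.        ]] [[ 0.00451856 -0.99966576  0.02545482]
 [-0.99113207 -0.00785764 -0.13264796]
 [ 0.13280364 -0.02462972 -0.9908363 ]] [  17.06429612  560.89759887 1288.73290061] [ 384.69806745   53.20705107 1350.8908921 ]
```

View pics/scene0.png

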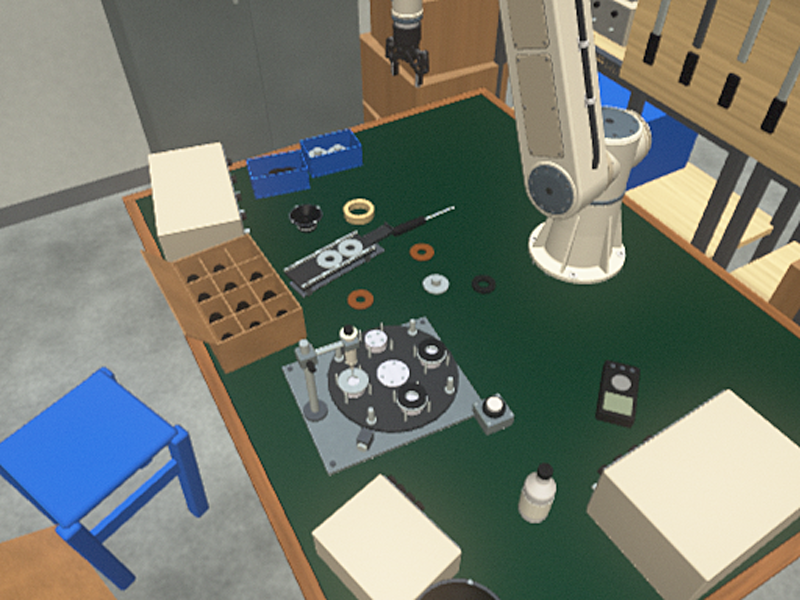

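View pics/top0.png

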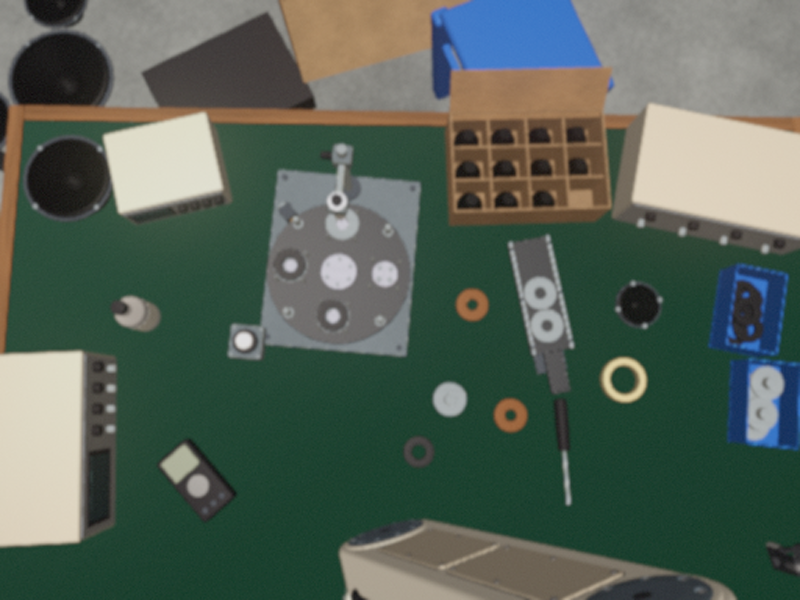

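The top view shows the dial at (338,270) in the 800-px picture, with the empty nest at (384,273) and the needle at (340,200). The track plates are at (547,326) for the front one and (540,293) behind it, with the nose at (557,370). Look-alikes: the brown rings at (472,305) and (511,415), the yoke at (450,398), the black ring at (418,452), the plates in the blue bin at (765,385), and plate_c at (342,223). I choose the two grey ring plates in the track and check them in a close crop.

```bash
cat > h.py <<'E'
import numpy as np, cv2, pickle
def ray(f,u,v,z):
    """pixel -> world point on the plane of height z"""
    c=-f['R'].T@f['t']; d=f['R'].T@np.linalg.solve(f['mtx'],[u,v,1.]); return c+d*(z-c[2])/d[2]
def proj(f,X):
    p=f['mtx']@(f['R']@np.asarray(X,float)+f['t']); return p[:2]/p[2]
def tri(f,p,g,q):
    A=[];b=[]
    for h,(u,v) in ((f,p),(g,q)):
        c=-h['R'].T@h['t']; d=h['R'].T@np.linalg.solve(h['mtx'],[u,v,1.]); d/=np.linalg.norm(d)
        P=np.eye(3)-np.outer(d,d); A.append(P); b.append(P@c)
    return np.linalg.lstsq(np.vstack(A),np.hstack(b),rcond=None)[0]
def load(n): return pickle.load(open(f'pics/{n}.pkl','rb'))
def crop(f,x0,y0,w,h,s):
    im=cv2.resize(f['color'][y0:y0+h,x0:x0+w,::-1],None,fx=s,fy=s,interpolation=cv2.INTER_CUBIC)
    for x in range((x0+9)//10*10,x0+w,10):
        cv2.line(im,(int((x-x0)*s),0),(int((x-x0)*s),6),(0,255,255),1)
        if x%20==0: cv2.putText(im,str(x),(int((x-x0)*s),16),0,.35,(0,255,255),1)
    for y in range((y0+9)//10*10,y0+h,10):
        cv2.line(im,(0,int((y-y0)*s)),(6,int((y-y0)*s)),(0,255,255),1)
        if y%20==0: cv2.putText(im,str(y),(8,int((y-y0)*s)+4),0,.35,(0,255,255),1)
    return im
E
python3 - <<'E'
from h import *
t=load('top0'); s=load('scene0')
a=np.zeros((600,800,3),np.uint8)
def put(im,x,y): a[y:y+im.shape[0],x:x+im.shape[1]]=im[:600-y,:800-x]
put(crop(t,318,145,62,120,5),0,0)          # 310x600
put(crop(t,140,85,130,150,2.2),312,0)    #286x330
put(crop(s,175,195,160,115,3.0),312,335) #480x270 
put(crop(s,178,135,90,60,2.1),600,0)
cv2.imwrite('pics/m1.png',a)
for nm,p,z in (('dial',(338,270),50),('load',(384,273),66),('needle nest',(342,223),72),('left',(290,264),76),('near',(333,315),76),('button',(243,341),58),('pa',(547,326),46),('pb',(540,293),46),('nose',(557,370),40),('noseend',(560,390),40),('driver',(562,400),10)):
    print(nm,ray(t,p[0]*.64,p[1]*.64,z).round(1))
E
```

```text
dial [629.2 145.3  50. ]
load [621.2  56.3  66. ]
needle nest [716.8 137.6  72. ]
left [635.  234.4  76. ]
near [538.4 151.4  76. ]
button [489.8 321.5  58. ]
pa [ 523.7 -259.6   46. ]
pb [ 588.1 -247.5   46. ]
nose [ 439.2 -278.4   40. ]
noseend [ 401.  -283.2   40. ]
driver [ 381.9 -294.4   10. ]
```

View pics/m1.png

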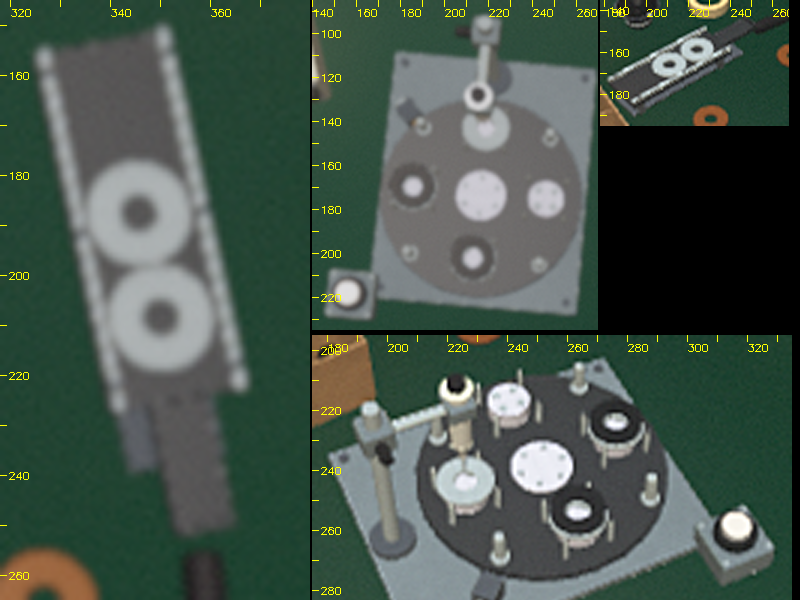

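The crop confirms it: plate_a is at top pixel (348,208) and plate_b at (344,187) in the track. The nose runs to (355,250), with a grey block beside it at (343,236) and the screwdriver beyond at (355,258). The empty nest is at about (246,175) with posts around the dial. Next I take sub-pixel measurements.

```bash
python3 - <<'E'
from h import *
t=load('top0'); s=load('scene0')
def blobs(f,x0,y0,w,h,lo,amin=3,amax=1e5,k=6):
    g=cv2.resize(cv2.cvtColor(f['color'][y0:y0+h,x0:x0+w],cv2.COLOR_RGB2GRAY),None,fx=k,fy=k,interpolation=cv2.INTER_CUBIC)
    m=(g>lo).astype(np.uint8); cs,_=cv2.findContours(m,cv2.RETR_EXTERNAL,cv2.CHAIN_APPROX_NONE); o=[]
    for c in cs:
        a=cv2.contourArea(c)/k/k
        if amin<a<amax and len(c)>5:
            (cx,cy),r=cv2.minEnclosingCircle(c); M=cv2.moments(c)
            mx,my=M['m10']/M['m00'],M['m01']/M['m00']
            o.append((round(a,1),((mx+.5)/k-.5+x0,(my+.5)/k-.5+y0),tuple(np.round(cv2.fitEllipse(c)[1],0)/k)))
    return o
print('TRACK top')
for b in blobs(t,330,170,36,55,140,20): print(b, ray(t,*b[1],46).round(1))
print('STATION top')
for b in blobs(t,140,80,130,150,135,3): print(b[0],np.round(b[1],1),np.round(b[2],1))
print('STATION scene')
for b in blobs(s,175,195,165,100,150,3): print(b[0],np.round(b[1],1),np.round(b[2],1))
# dial ellipse in top: darker disc inside lighter base
g=cv2.cvtColor(t['color'],cv2.COLOR_RGB2GRAY); print('gray: dial',g[205,215],'base',g[120,190],'deck',g[165,345],'nose',g[240,354],'block',t['color'][235,343],'green',g[250,330],'plate',g[180,340])
E
```

```text
TRACK top
(48.8, (361.2208701015277, 201.78891893601542), (np.float64(2.0), np.float64(38.833333333333336))) [ 544.8 -294.1   46. ]
(855.8, (345.8872628044569, 196.9713737911435), (np.float64(25.833333333333332), np.float64(64.0))) [ 559.2 -247.7   46. ]
STATION top
7.2 [164. 227.] [3.  3.2]
7.5 [147.7 225.7] [2.8 3.5]
3.6 [250.5 223.2] [2.  3.3]
165.8 [237.4 220. ] [10.8 29. ]
107.4 [155.5 217.5] [11.7 11.8]
6.6 [166.3 210.5] [2.7 3.2]
8.1 [149.6 209.4] [2.8 3.7]
3.3 [170.9 204. ] [1.  4.7]
30.0 [242.6 204.9] [6.2 6.3]
67.2 [212.7 201.8] [9.  9.5]
38.8 [184.  199.5] [6.7 7.5]
19.6 [170.6 198. ] [4.3 7.5]
231.2 [245.8 174.9] [17.  17.3]
62.4 [185.4 169.4] [8.8 9. ]
441.1 [216.3 173.4] [23.5 23.8]
4.2 [262.7 160.9] [1.7 4.5]
22.0 [248.  146.6] [5.2 7.7]
15.2 [191.  143.9] [4.3 6.5]
16.7 [177.8 144.9] [ 3.3 10.2]
9.8 [188.7 139.8] [3.2 3.8]
7.7 [176.8 139.7] [2.5 5.8]
3.1 [247.1 135.9] [1.8 2.8]
297.7 [218.9 144. ] [18.3 22.5]
3.3 [250.1 133.1] [1.7 3.5]
3.1 [246.1 131.6] [2.2 3.5]
5.7 [230.1 128. ] [2.2 4.5]
4.3 [186.7 120.5] [2. 3.]
7.1 [250.8 117.6] [2.2 6.5]
440.2 [250.3 132.6] [21
[... 827 characters left out ...]
[ 1.5 19.2]
10.1 [287.8 242.9] [2.8 5.7]
4.3 [294.3 240.7] [ 0.8 10. ]
3.6 [181.9 236.2] [1.7 4. ]
277.2 [225.4 244. ] [19.2 20.8]
3.2 [202.9 235.1] [1.5 4.2]
275.3 [251.1 238.5] [17.  20.7]
3.1 [210.4 229.2] [1.2 4.5]
3.3 [210.3 226.5] [1.5 4.8]
48.2 [275.4 231.7] [16.7 25.7]
45.2 [223.9 228.7] [6.5 9.7]
15.6 [216.4 228.5] [4.8 7.5]
26.9 [275.9 223.5] [5. 7.]
4.1 [250.  220.6] [1.2 5.2]
61.3 [210.1 222.2] [ 3.8 24.5]
22.7 [193.9 219.3] [5.2 5.7]
3.5 [230. 214.] [1.  7.3]
12.0 [263.5 212.4] [3.5 5.5]
9.8 [276.8 212.7] [3.  7.3]
55.5 [222.7 214.4] [10.5 10.7]
161.4 [240.1 217.6] [13.3 18. ]
6.6 [263.6 205.3] [2.8 3. ]
gray: dial 164 base 135 deck 85 nose 86 block [77 83 84] green 54 plate 172
```

```bash
python3 - <<'E'
from h import *
t=load('top0'); s=load('scene0')
def fit(P,Q):  # P station 2d -> Q world 2d
    P=np.array(P,float);Q=np.array(Q,float); pc,qc=P.mean(0),Q.mean(0)
    H=(P-pc).T@(Q-qc); a=np.arctan2(H[0,1]-H[1,0],H[0,0]+H[1,1]); R=np.array([[np.cos(a),-np.sin(a)],[np.sin(a),np.cos(a)]])
    o=qc-R@pc; return o,a,R,(P@R.T+o-Q)
L=[('boss',(0,0),(216.3,173.4),50),('load',(0,-90),(245.8,174.9),66),('left',(0,90),(185.4,169.4),75),('near',(-90,0),(212.7,201.8),75),('button',(-150,165),(155.5,217.5),57)]
Q=[ray(t,*p,z)[:2] for _,_,p,z in L]
o,a,R,res=fit([l[1] for l in L],Q); print('station top',o.round(1),np.degrees(a).round(2)); print(res.round(1))
# scene view check of known points
S=[('boss',(0,0),(251.1,238.5),50),('button',(-150,165),(316.2,257.9),57),('left',(0,90),(263.2,253.),75),('near',(-90,0),(275.9,223.5),75)]
o2,a2,R2,res2=fit([l[1] for l in S],[ray(s,*p,z)[:2] for _,_,p,z in S]); print('station scene',o2.round(1),np.degrees(a2).round(2)); print(res2.round(1))
for n,x,y,z in (('post135',-88.4,88.4,82),('post225',-88.4,-88.4,82),('post45',88.4,88.4,82),('needle',90,0,90)):
    w=np.r_[o+R@[x,y],z]; print(n,w.round(1),'top',proj(t,w).round(1),'scene',proj(s,w).round(1))
print('boss tri',tri(t,L[0][2],s,S[0][2]).round(1),'button tri',tri(t,L[4][2],s,S[1][2]).round(1))
# track: two plates by Hough circles
x0,y0,w,h,k=318,145,62,120,8
g=cv2.resize(cv2.cvtColor(t['color'][y0:y0+h,x0:x0+w],cv2.COLOR_RGB2GRAY),None,fx=k,fy=k,interpolation=cv2.INTER_CUBIC)
c=cv2.HoughCircles(cv2.GaussianBlur(g,(0,0),3),cv2.HOUGH_GRADIENT,1.5,120,param1=80,param2=25,minRadius=70,maxRadius=100)
print(c)
# holes as centre estimate
m=((g<140)).astype(np.uint8); cs,_=cv2.findContours(m,cv2.RETR_LIST,cv2.CHAIN_APPROX_NONE)
for q in cs:
    A=cv2.contourArea(q)/k/k
    if 15<A<90:
        M=cv2.moments(q); p=((M['m10']/M['m00']+.5)/k-.5+x0,(M['m01']/M['m00']+.5)/k-.5+y0); print('hole',A,np.round(p,2),ray(t,*p,44).round(1))
# bright guides
m=((g>120)).astype(np.uint8); cs,_=cv2.findContours(m,cv2.RETR_EXTERNAL,cv2.CHAIN_APPROX_NONE)
for q in cs:
    A=cv2.contourArea(q)/k/k
    if A>20: r_=cv2.minAreaRect(q); bp=cv2.boxPoints(r_); print('bright',A,[ray(t,(b[0]+.5)/k-.5+x0,(b[1]+.5)/k-.5+y0,48)[:2].round(0) for b in bp])
# nose outline, pixels from crop
for n,p,z in (('noseL',(352,251.5),40),('noseR',(363,250),40),('rearL',(326,156),48),('rearR',(350,151),48),('frontL',(340.3,228),48),('frontR',(365.2,221),48),('block',(342.5,239.5),0),('block',(347.5,239),0)): print(n,ray(t,*p,z).round(1))
E
```

```text
station top [627.6 145.4] -4.61
[[ 0.2  0.1]
 [-0.3 -0.4]
 [ 0.9  0.1]
 [-0.   0. ]
 [-0.7  0.2]]
station scene [628.4 144.8] -4.29
[[-1.7 -2.4]
 [-0.8 -0.4]
 [ 0.8  1.5]
 [ 1.7  1.3]]
post135 [546.5 240.7  82. ] top [182.4 198.3] scene [288.3 242.2]
post225 [532.3  64.4  82. ] top [242.7 203.6] scene [264.1 205. ]
post45 [722.8 226.5  82. ] top [188.8 139.6] scene [237.2 261.8]
needle [717.3 138.2  90. ] top [218.3 141. ] scene [225.7 239.6]
boss tri [628.4 145.2  46.5] button tri [492.1 321.5  57.7]
None
hole 42.1015625 [349.69 207.98] [ 525.9 -259.    44. ]
hole 48.9921875 [339.37 198.88] [ 553.4 -228.1   44. ]
hole 59.4765625 [361.24 201.88] [ 544.8 -294.7   44. ]
hole 41.875 [345.31 187.17] [ 589.5 -247.1   44. ]
bright 1220.5625 [array([ 688., -183.]), array([ 708., -267.]), array([ 484., -310.]), array([ 465., -228.])]
noseL [ 395.3 -263.8   40. ]
noseR [ 399.9 -297.1   40. ]
rearL [ 685.  -188.8   48. ]
rearR [ 701.4 -263.1   48. ]
frontL [ 464.9 -228.3   48. ]
frontR [ 486.4 -304.    48. ]
block [ 432.3 -244.8    0. ]
block [ 433.9 -260.4    0. ]
```

Measured:
- **Station:** origin (627.9, 145.2), turned -4.6°, with residuals under 1 mm.
- **nest_load:** (620.6, 55.6).
- **Plates:** plate_a (525.9, -259.0) and plate_b (589.5, -247.1), 64.7 mm apart.
- **Track:** axis 10.7°, origin about (564, -250.7). The lip position for the plate centre is about (432, -276).

These fit the given sizes. I go behind plate_b with shut fingers.

Emit:
play_rows:
  dp:
    - [0,0,0]
    - [0,0,0]
  rot:
    - [0,0,0.4]
    - [0,0,0.77]
  fingers: 0
  grip_force: 60

```text
clock: 0.27
eef_pos: [164.7, -602.6, 230.8]
tcp_rot: [-3.141, 0.0, 0.184]
contact_force: [-0.5, -0.8, -0.8]
opening: 0.747
grasp_force: 0.0
```

Emit:
play_rows:
  dp:
    - [0.68,-0.34,0]
    - [1.35,-0.68,0]
    - [2.03,-1.01,0]
    - [2.71,-1.35,0]
    - [3.39,-1.69,0]
  rot:
    - [0,0,0]
    - [0,0,0]
    - [0,0,0]
    - [0,0,0]
    - [0,0,0]

```text
clock: 0.68
eef_pos: [286.2, -510.2, 230.9]
tcp_rot: [-3.141, 0.0, 0.186]
contact_force: [0.8, -0.6, 0.9]
opening: 0.002
grasp_force: 0.0
```

Emit:
play_rows:
  dp:
    - [0.68,-0.34,0]
    - [1.35,-0.68,0]
    - [2.03,-1.01,0]
    - [2.71,-1.35,0]
    - [3.39,-1.69,0]
  rot:
    - [0,0,0]
    - [0,0,0]
    - [0,0,0]
    - [0,0,0]
    - [0,0,0]

```text
clock: 1.1
eef_pos: [407.1, -418.6, 231.0]
tcp_rot: [-3.141, 0.0, 0.186]
contact_force: [-0.2, 0.1, 0.7]
opening: -0.001
grasp_force: 0.0
```

Emit:
play_rows:
  dp:
    - [0.68,-0.34,0]
    - [1.35,-0.68,0]
    - [2.03,-1.01,0]
    - [2.71,-1.35,0]
    - [3.39,-1.69,0]
  rot:
    - [0,0,0]
    - [0,0,0]
    - [0,0,0]
    - [0,0,0]
    - [0,0,0]

```text
clock: 1.52
eef_pos: [527.9, -327.1, 230.9]
tcp_rot: [-3.141, 0.001, 0.186]
contact_force: [0.9, -1.4, 0.5]
opening: -0.007
grasp_force: 0.0
```

Emit:
play_rows:
  dp:
    - [0.68,-0.34,0]
    - [1.35,-0.68,0]
    - [2.03,-1.01,0]
    - [2.71,-1.35,0]
    - [3.39,-1.69,0]
  rot:
    - [0,0,0]
    - [0,0,0]
    - [0,0,0]
    - [0,0,0]
    - [0,0,0]

```text
clock: 1.93
eef_pos: [648.6, -235.6, 230.8]
tcp_rot: [-3.141, 0.001, 0.186]
contact_force: [0.5, -0.2, -0.0]
opening: 0.0
grasp_force: 0.0
```

Emit:
play_rows:
  dp:
    - [0,0,0.8]
    - [0,0,1.6]
    - [0,0,2.4]
    - [0,0,3.2]
    - [0,0,3.8]
  rot:
    - [0,0,0]
    - [0,0,0]
    - [0,0,0]
    - [0,0,0]
    - [0,0,0]

```text
clock: 2.35
eef_pos: [646.4, -236.1, 76.1]
tcp_rot: [-3.14, 0.003, 0.186]
contact_force: [-0.9, 0.3, -0.2]
opening: 0.005
grasp_force: 0.0
```

```bash
python3 - <<'E'
from rig import telemetry, optics, r
from h import *
print(telemetry.sense()['eef_pos'])
t=optics.grab_frame('top'); s=optics.grab_frame('scene')
pickle.dump(t,open('pics/t1.pkl','wb'));pickle.dump(s,open('pics/s1.pkl','wb'))
a=np.zeros((600,800,3),np.uint8)
a[:600,:310]=crop(t,318,145,62,120,5); a[:420,312:792]=crop(s,170,120,80,70,6)
cv2.imwrite('pics/m2.png',a)
E
```

```text
[ 646.38520552 -236.05491218   76.06872156]
```

View pics/m2.png

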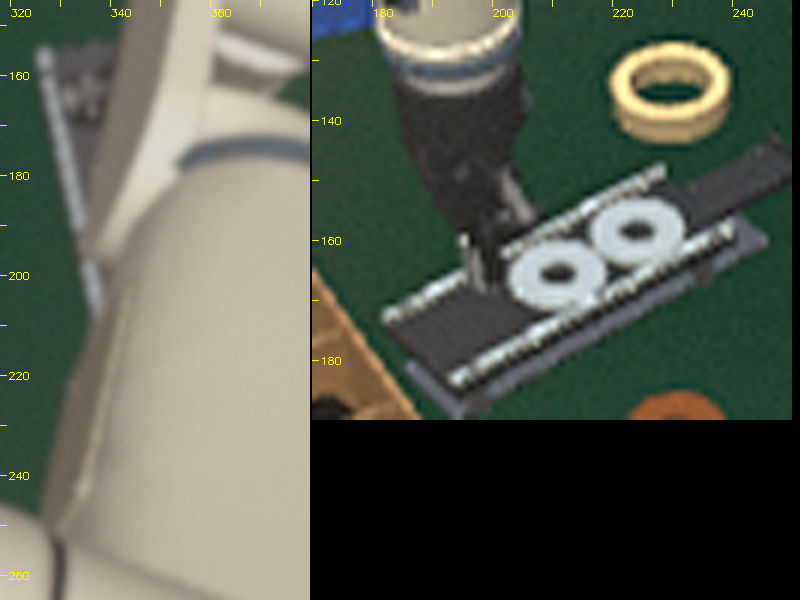

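The picture shows the shut fingers behind plate_b (scene (200,165)) with both plates between the guides, and the grey strip is the track's low base plate. I let the arm settle, then lower in two steps.

Emit:
play_rows:
  dp:
    - [0,0,0.3]
    - [0,0,0.5]
    - [0,0,0.5]
  rot:
    - [0,0,0]
    - [0,0,0]
    - [0,0,0]

```text
clock: 2.7
eef_pos: [647.6, -236.8, 58.9]
tcp_rot: [-3.141, 0.0, 0.186]
contact_force: [-0.7, 0.4, -0.6]
opening: 0.008
grasp_force: 0.0
```

Emit:
play_rows:
  dp:
    - [0,0,0.2]
    - [0,0,0.4]
    - [0,0,0.4]
  rot:
    - [0,0,0]
    - [0,0,0]
    - [0,0,0]

```text
clock: 2.95
eef_pos: [647.1, -236.6, 42.2]
tcp_rot: [-3.141, 0.001, 0.186]
contact_force: [0.1, 1.3, 0.3]
opening: 0.002
grasp_force: 0.0
```

Emit:
play_rows:
  dp:
    - [-0.2,0,0]
    - [-0.4,0,0]
    - [-0.6,0,0]
    - [-0.8,0,0]
    - [-1.0,0,0]
  rot:
    - [0,0,0]
    - [0,0,0]
    - [0,0,0]
    - [0,0,0]
    - [0,0,0]

```text
clock: 3.37
eef_pos: [607.8, -244.5, 43.8]
tcp_rot: [3.141, -0.001, 0.186]
contact_force: [1.9, 0.5, 0.7]
opening: -0.002
grasp_force: 0.8
```

Emit:
play_rows:
  dp:
    - [-0.2,0,0]
    - [-0.4,0,0]
    - [-0.6,0,0]
    - [-0.8,0,0]
    - [-1.0,0,0]
  rot:
    - [0,0,0]
    - [0,0,0]
    - [0,0,0]
    - [0,0,0]
    - [0,0,0]

```text
clock: 3.78
eef_pos: [568.7, -251.8, 43.6]
tcp_rot: [3.141, -0.001, 0.186]
contact_force: [2.1, 0.5, 2.7]
opening: -0.001
grasp_force: 1.7
```

```bash
python3 - <<'E'
from rig import telemetry, optics, r
from h import *
t=optics.grab_frame('scene'); pickle.dump(t,open('pics/s2.pkl','wb'))
cv2.imwrite('pics/m3.png',crop(t,190,120,75,60,10))
print(telemetry.sense()['eef_pos'])
E
```

```text
[ 566.94316199 -251.87014723   43.27076022]
```

View pics/m3.png

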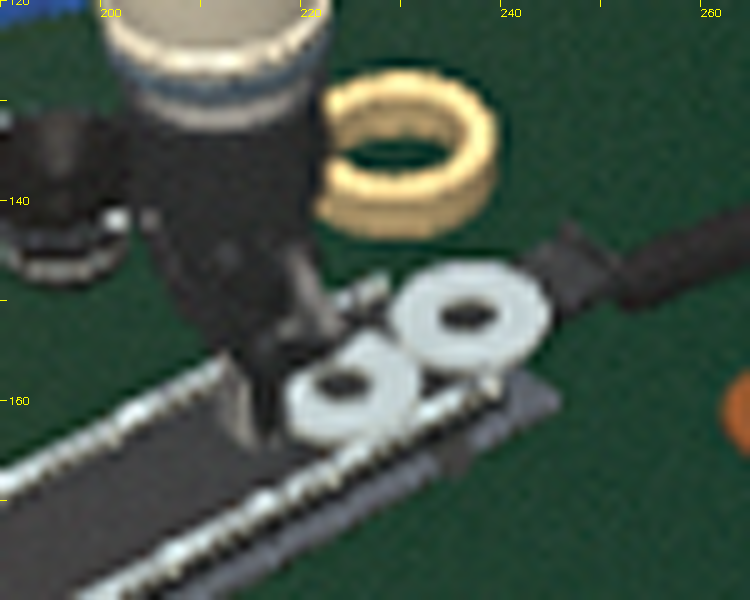

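Plate_a (scene (236,151)) is coming out on the nose with plate_b right behind it, and the tape roll and driver are not touched. About 29 mm is left, so I slow down.

Emit:
play_rows:
  dp:
    - [-0.13,0,0]
    - [-0.26,0,0]
    - [-0.39,0,0]
    - [-0.52,0,0]
    - [-0.62,0,0]
  rot:
    - [0,0,0]
    - [0,0,0]
    - [0,0,0]
    - [0,0,0]
    - [0,0,0]

```text
clock: 4.25
eef_pos: [544.4, -256.2, 43.4]
tcp_rot: [3.141, -0.0, 0.186]
contact_force: [3.6, 0.4, 3.7]
opening: 0.0
grasp_force: 2.2
```

Emit:
play_rows:
  dp:
    - [-0.025,0,0]
    - [-0.05,0,0]
  rot:
    - [0,0,0]
    - [0,0,0]

```text
clock: 4.42
eef_pos: [542.6, -256.6, 43.3]
tcp_rot: [-3.142, -0.0, 0.186]
contact_force: [2.7, 1.1, 2.9]
opening: -0.0
grasp_force: 2.4
```

```bash
cat > look.py <<'E'
from rig import telemetry, optics
from h import *
import sys
t=optics.grab_frame('scene'); pickle.dump(t,open(f'pics/{sys.argv[1]}.pkl','wb'))
print(telemetry.sense()['eef_pos'].round(1),telemetry.sense()['contact_force'].round(1))
x0,y0,w,h,k=212,135,45,35,8
g=cv2.resize(cv2.cvtColor(t['color'][y0:y0+h,x0:x0+w],cv2.COLOR_RGB2GRAY),None,fx=k,fy=k,interpolation=cv2.INTER_CUBIC)
m=(g<140).astype(np.uint8); cs,_=cv2.findContours(m,cv2.RETR_LIST,cv2.CHAIN_APPROX_NONE)
for q in cs:
    A=cv2.contourArea(q)/k/k
    if 6<A<60:
        M=cv2.moments(q); p=((M['m10']/M['m00']+.5)/k-.5+x0,(M['m01']/M['m00']+.5)/k-.5+y0); X=ray(t,*p,44); d=X[:2]-[563.9,-250.7]
        print('hole',A,np.round(p,1),X.round(1),'track',(d@[.9826,.1857]).round(1),(d@[-.1857,.9826]).round(1))
E
python3 look.py s3; python3 - <<'E'
from h import *
# same measure on the start picture for the scene camera's bias
t=load('scene0'); 
for n,X in (('a',(525.9,-259,44)),('b',(589.5,-247.1,44))): print(n,proj(t,X).round(1))
E
```

```text
[ 542.6 -256.6   43.3] [ 2.5 -0.1  3.5]
hole 13.921875 [241.4 148.4] [ 436.8 -279.7   44. ] track -130.3 -4.9
a [224.1 158.6]
b [210.9 165.7]
```

Emit:
play_rows:
  dp:
    - [-0.025,0,0]
    - [-0.05,0,0]
    - [-0.075,0,0]
  rot:
    - [0,0,0]
    - [0,0,0]
    - [0,0,0]

```text
clock: 4.72
eef_pos: [540.0, -257.1, 43.3]
tcp_rot: [3.141, -0.0, 0.186]
contact_force: [3.1, 0.6, 2.9]
opening: -0.001
grasp_force: 2.2
```

Emit:
play_rows:
  dp:
    - [-0.015,0,0]
    - [-0.03,0,0]
  rot:
    - [0,0,0]
    - [0,0,0]

```text
clock: 4.88
eef_pos: [538.7, -257.3, 43.3]
tcp_rot: [3.142, -0.0, 0.186]
contact_force: [3.1, 0.9, 2.6]
opening: 0.0
grasp_force: 2.2
```

```bash
python3 look.py s4
```

```text
[ 538.6 -257.3   43.3] [2.5 0.4 3.6]
hole 14.1796875 [242.2 147.9] [ 432.3 -280.7   44. ] track -134.9 -5.0
```

Emit:
play_rows:
  dp:
    - [-0.02,0,0]
    - [-0.04,0,0]
  rot:
    - [0,0,0]
    - [0,0,0]

```text
clock: 5.1
eef_pos: [538.0, -257.7, 43.5]
tcp_rot: [3.141, -0.002, 0.186]
contact_force: [7.4, 2.1, 2.5]
opening: 0.001
grasp_force: 3.4
```

Emit:
play_rows:
  dp:
    - [-0.02,0,0]
    - [-0.03,0,0]
  rot:
    - [0,0,0]
    - [0,0,0]

```text
clock: 5.27
eef_pos: [537.6, -258.0, 43.8]
tcp_rot: [3.14, -0.003, 0.186]
contact_force: [8.2, 1.9, 3.1]
opening: 0.003
grasp_force: 4.1
```

The force jumped from 3 to 8 N at track x about -26.7, as predicted, so plate_a is against the lip. I back off, rise, open and go over the nose.

Emit:
play_rows:
  dp:
    - [0.1,0,0]
    - [0.15,0,-0.5]
    - [0.15,0,-1.2]
    - [0.15,0,-1.8]
  rot:
    - [0,0,0]
    - [0,0,0]
    - [0,0,0]
    - [0,0,0]

```text
clock: 5.6
eef_pos: [540.2, -256.1, 115.1]
tcp_rot: [-3.139, 0.004, 0.186]
contact_force: [0.4, -0.5, 1.3]
opening: -0.002
grasp_force: 0.0
```

Emit:
play_rows:
  dp:
    - [-0.5,0,0]
    - [-1.1,0,0]
    - [-1.8,0,0]
    - [-2.4,0,0]
    - [-2.8,0,0]
  rot:
    - [0,0,0]
    - [0,0,0]
    - [0,0,0]
    - [0,0,0]
    - [0,0,0]
  fingers: 1

```text
clock: 6.02
eef_pos: [428.3, -276.8, 114.5]
tcp_rot: [-3.139, 0.003, 0.186]
contact_force: [-0.5, -0.1, 1.1]
opening: 0.709
grasp_force: 0.0
```

Emit:
play_rows:
  dp:
    - [0,0,0]
    - [0,0,0]
  rot:
    - [0,0,0]
    - [0,0,0]

```text
clock: 6.18
eef_pos: [431.2, -277.6, 115.1]
tcp_rot: [-3.141, 0.001, 0.185]
contact_force: [0.7, 0.4, -0.5]
opening: 0.975
grasp_force: 0.0
```

```bash
python3 - <<'E'
from rig import telemetry, optics, r
from h import *
t=optics.grab_frame('scene'); pickle.dump(t,open('pics/s5.pkl','wb'))
u=optics.grab_frame('top'); pickle.dump(u,open('pics/t5.pkl','wb'))
a=np.zeros((600,800,3),np.uint8); a[:480,:560]=crop(t,200,115,70,60,8); a[:600,562:797]=crop(u,325,145,47,120,5)
cv2.imwrite('pics/m4.png',a)
s=telemetry.sense(); print(s['eef_pos'],s['opening'])
# scene-camera bias: plate a's hole in the start picture against the top view's (525.9,-259.0)
f=load('scene0'); x0,y0,w,h,k=200,145,35,30,8
g=cv2.resize(cv2.cvtColor(f['color'][y0:y0+h,x0:x0+w],cv2.COLOR_RGB2GRAY),None,fx=k,fy=k,interpolation=cv2.INTER_CUBIC)
for q in cv2.findContours((g<140).astype(np.uint8),cv2.RETR_LIST,cv2.CHAIN_APPROX_NONE)[0]:
    A=cv2.contourArea(q)/k/k
    if 6<A<60:
        M=cv2.moments(q); p=((M['m10']/M['m00']+.5)/k-.5+x0,(M['m01']/M['m00']+.5)/k-.5+y0); print(A,np.round(p,1),ray(f,*p,44).round(1))
E
```

```text
[ 432.68453749 -277.64179489  115.33858444] 0.9993941576148516
15.9765625 [210.6 165.2] [ 589.4 -250.4   44. ]
15.5546875 [220.3 165.1] [ 556.  -232.2   44. ]
14.8515625 [223.8 158. ] [ 525.6 -262.6   44. ]
22.9453125 [213.4 158.1] [ 561.3 -282.8   44. ]
```

View pics/m4.png

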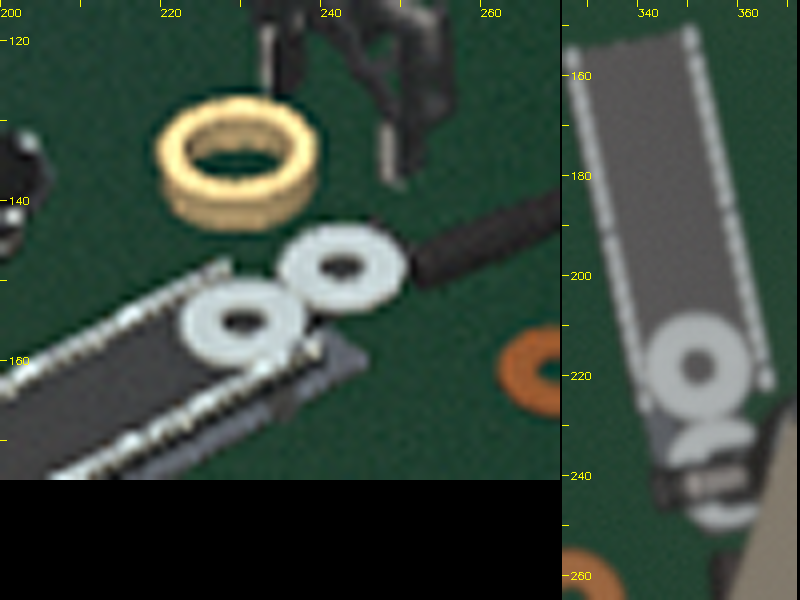

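Plate_a (scene (242,148)) lies on the nose at the lip with the open fingers centred over it. Plate_b (230,155) is between the guides and nothing else has moved. Corrected for the scene camera's y offset, plate_a is at (432.6, -277.3) and the TCP at (432.7, -277.6), so I lower.

Emit:
play_rows:
  dp:
    - [0,0,0.4]
    - [0,0,0.8]
    - [0,0,1.2]
    - [0,0,1.5]
    - [0,0,1.5]
  rot:
    - [0,0,0]
    - [0,0,0]
    - [0,0,0]
    - [0,0,0]
    - [0,0,0]

```text
clock: 6.7
eef_pos: [431.6, -276.5, 53.1]
tcp_rot: [-3.139, 0.002, 0.187]
contact_force: [-0.2, -0.3, -0.1]
opening: 1.002
grasp_force: 0.0
```

Emit:
play_rows:
  dp:
    - [0,0,0.2]
    - [0,0,0.4]
    - [0,0,0.6]
    - [0,0,0.8]
    - [0,0,0.87]
  rot:
    - [0,0,0]
    - [0,0,0]
    - [0,0,0]
    - [0,0,0]
    - [0,0,0]

```text
clock: 7.12
eef_pos: [431.4, -277.2, 19.4]
tcp_rot: [-3.141, 0.001, 0.186]
contact_force: [-0.3, -0.1, -0.2]
opening: 1.0
grasp_force: 0.0
```

Emit:
play_rows:
  dp:
    - [0,0,0]
    - [0,0,0]
    - [0,0,0]
    - [0,0,0]
  rot:
    - [0,0,0]
    - [0,0,0]
    - [0,0,0]
    - [0,0,0]
  fingers: 0
  grip_force: 40

```text
clock: 7.45
eef_pos: [431.7, -277.5, 20.9]
tcp_rot: [3.141, -0.0, 0.186]
contact_force: [-1.3, 0.7, 1.4]
opening: 0.728
grasp_force: 43.3
```

Emit:
play_rows:
  dp:
    - [0,0,-0.15]
    - [0,0,-0.4]
    - [0,0,-0.8]
    - [0,0,-1.3]
    - [0,0,-1.8]
  rot:
    - [0,0,0]
    - [0,0,0]
    - [0,0,0]
    - [0,0,0]
    - [0,0,0]

```text
clock: 7.87
eef_pos: [431.5, -277.3, 93.9]
tcp_rot: [-3.141, 0.0, 0.186]
contact_force: [0.5, -0.6, -1.4]
opening: 0.727
grasp_force: 44.3
```

Emit:
play_rows:
  dp:
    - [0,0,-0.4]
    - [0,0,-0.7]
    - [0,0,-0.9]
    - [0,0,-0.9]
    - [0,0,-0.9]
  rot:
    - [0,0,0.5]
    - [0,0,1.1]
    - [0,0,1.7]
    - [0,0,2.2]
    - [0,0,2.55]

```text
clock: 8.28
eef_pos: [432.1, -277.8, 130.3]
tcp_rot: [3.14, -0.002, -0.084]
contact_force: [0.1, 0.5, -1.0]
opening: 0.73
grasp_force: 44.3
```

Emit:
play_rows:
  dp:
    - [0,0,0]
    - [0,0,0]
  rot:
    - [0,0,0]
    - [0,0,0]

```text
clock: 8.45
eef_pos: [431.7, -277.5, 129.2]
tcp_rot: [3.141, -0.001, -0.08]
contact_force: [-0.4, -0.3, -1.6]
opening: 0.73
grasp_force: 44.3
```

```bash
cat > go.py <<'E'
# python3 go.py X Y Z yaw_deg : shift left in tool units from the measured pose
from rig import telemetry
import numpy as np, sys
from scipy.spatial.transform import Rotation as Ro
s=telemetry.sense(); R=Ro.from_euler('xyz',s['tcp_rot'])
v=[float(a) for a in sys.argv[1:]]
print('clock',round(s['clock'],2),'pos',s['eef_pos'].round(1),'yaw',np.degrees(s['tcp_rot'][2]).round(2),'q',s['qpos'].round(2),'F',s['contact_force'].round(1),'grip',s['grasp_force'].round(0),s['opening'].round(3))
print('dp',(R.inv().apply(np.array(v[:3])-s['eef_pos'])/40).round(3),'rot',(np.degrees((R.inv()*Ro.from_euler('xyz',[180,0,v[3]],degrees=True)).as_rotvec())/6).round(2))
E
python3 go.py 620.6 55.6 128 -4.6
```

```text
Traceback (most recent call last):
  File "go.py", line 7, in <module>
    print('clock',round(s['clock'],2),'pos',s['eef_pos'].round(1),'yaw',np.degrees(s['tcp_rot'][2]).round(2),'q',s['qpos'].round(2),'F',s['contact_force'].round(1),'grip',s['grasp_force'].round(0),s['opening'].round(3))
                                                                                                                                                                           ^^^^^^^^^^^^^^^^^^^^^^
AttributeError: 'float' object has no attribute 'round'
```

```bash
sed -i "s/s\['grasp_force'\].round(0),s\['opening'\].round(3)/s['grasp_force'],s['opening']/" go.py; python3 go.py 620.6 55.6 128 -4.6
```

```text
clock 8.45 pos [ 431.7 -277.5  129.2] yaw -4.56 q [-0.57  0.31  1.96 -0.    0.87  1.08] F [-0.4 -0.3 -1.6] grip 44.332571625709534 0.7296944179490004
dp [ 4.044 -8.676  0.03 ] rot [ 0.   -0.01  0.01]
```

Emit:
play_rows:
  dp:
    - [0.2,-0.43,0]
    - [0.47,-1.0,0]
    - [0.76,-1.63,0]
    - [1.05,-2.26,0]
    - [1.35,-2.89,0]
  rot:
    - [0,0,0]
    - [0,0,0]
    - [0,0,0]
    - [0,0,0]
    - [0,0,0]

```text
clock: 8.87
eef_pos: [495.2, -165.6, 128.7]
tcp_rot: [3.142, 0.0, -0.08]
contact_force: [0.3, -0.4, -2.6]
opening: 0.73
grasp_force: 44.4
```

Emit:
play_rows:
  dp:
    - [0.3,-0.63,0]
    - [0.6,-1.26,0]
    - [0.89,-1.9,0]
    - [1.18,-2.53,0]
    - [1.47,-3.16,0]
  rot:
    - [0,0,0]
    - [0,0,0]
    - [0,0,0]
    - [0,0,0]
    - [0,0,0]

```text
clock: 9.28
eef_pos: [564.1, -44.0, 128.7]
tcp_rot: [3.142, 0.0, -0.079]
contact_force: [0.1, 0.1, -1.6]
opening: 0.726
grasp_force: 44.4
```

Emit:
play_rows:
  dp:
    - [0.3,-0.63,0]
    - [0.58,-1.25,0]
    - [0.84,-1.8,0]
    - [1.05,-2.25,0]
    - [1.22,-2.63,0]
  rot:
    - [0,0,0]
    - [0,0,0]
    - [0,0,0]
    - [0,0,0]
    - [0,0,0]

```text
clock: 9.7
eef_pos: [621.5, 57.1, 128.6]
tcp_rot: [-3.141, -0.0, -0.079]
contact_force: [0.7, -0.7, -1.4]
opening: 0.722
grasp_force: 44.4
```

Emit:
play_rows:
  dp:
    - [0,0,0]
    - [0,0,0]
  rot:
    - [0,0,0]
    - [0,0,0]

```text
clock: 9.87
eef_pos: [620.8, 56.0, 128.3]
tcp_rot: [3.141, 0.001, -0.079]
contact_force: [0.1, -1.1, -2.2]
opening: 0.724
grasp_force: 44.4
```

```bash
python3 go.py 620.6 55.6 90 -4.6; python3 - <<'E'
from rig import optics
from h import *
t=optics.grab_frame('scene'); pickle.dump(t,open('pics/s6.pkl','wb'))
u=optics.grab_frame('top'); pickle.dump(u,open('pics/t6.pkl','wb'))
a=np.zeros((600,800,3),np.uint8); a[:600,:520]=crop(t,205,175,65,75,8); a[:350,522:797]=crop(u,225,140,55,70,5)
cv2.imwrite('pics/m5.png',a)
E
```

```text
clock 9.87 pos [620.8  56.  128.3] yaw -4.52 q [ 0.09  0.46  1.72 -0.    0.96  1.74] F [ 0.1 -1.1 -2.2] grip 44.39635097980499 0.7239178585026836
dp [-0.003  0.009  0.958] rot [0.   0.01 0.01]
```

View pics/m5.png

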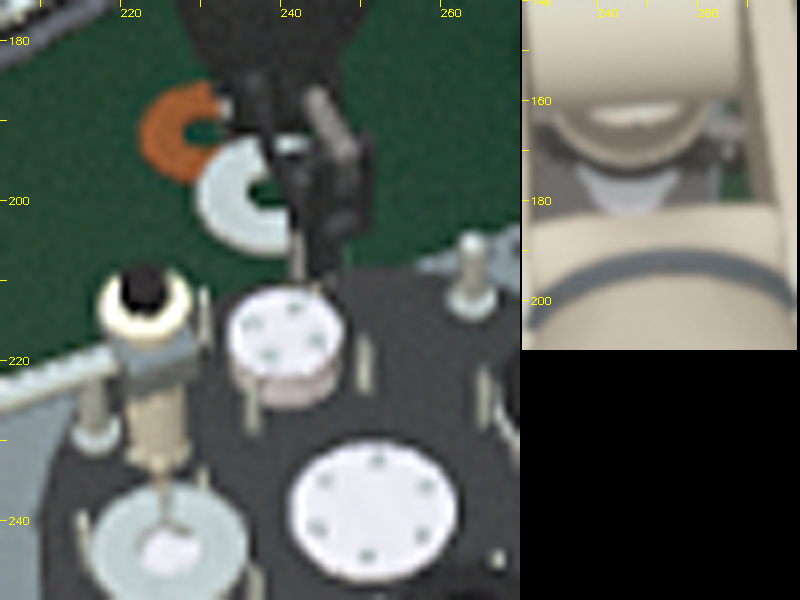

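The plate is held flat above the empty nest: plate left rim at scene (228,199), nest top at (239,216). I check its offset from the TCP against the nest in this same view.

```bash
python3 - <<'E'
from h import *
from scipy.optimize import least_squares
f=load('s6')
def cont(x0,y0,w,h,lo,k=8):
    g=cv2.resize(cv2.cvtColor(f['color'][y0:y0+h,x0:x0+w],cv2.COLOR_RGB2GRAY),None,fx=k,fy=k,interpolation=cv2.INTER_CUBIC)
    cs=cv2.findContours((g>lo).astype(np.uint8),cv2.RETR_EXTERNAL,cv2.CHAIN_APPROX_NONE)[0]
    c=max(cs,key=cv2.contourArea)[:,0,:]; return (c+.5)/k-.5+[x0,y0]
c=cont(222,188,24,24,140)
# far/left silhouette -> top rim ; near (lower) silhouette -> bottom rim
up=np.array([p for p in c if p[0]<231.5 and p[1]<199]); dn=np.array([p for p in c if p[1]>203 and 231<p[0]<239])
zt=150.4+3
W=np.vstack([[ray(f,*p,zt)[:2] for p in up],[ray(f,*p,zt-6)[:2] for p in dn]])
s=least_squares(lambda o:np.hypot(*(W-o).T)-32,[620,56],loss='soft_l1'); print(len(up),len(dn),'plate centre',s.x.round(1),'rms',np.sqrt(np.mean((np.hypot(*(W-s.x).T)-32)**2)).round(2))
for dz in (-4,4):
    W2=np.vstack([[ray(f,*p,zt+dz)[:2] for p in up],[ray(f,*p,zt-6+dz)[:2] for p in dn]]); print(dz,least_squares(lambda o:np.hypot(*(W2-o).T)-32,[620,56]).x.round(1))
# pedestal top rim (white, brighter than its side)
for lo in (190,205):
    c=cont(230,209,20,16,lo); W=np.array([ray(f,*p,66)[:2] for p in c if p[1]<217]); s=least_squares(lambda o:np.hypot(*(W-o).T)-24,[620,56]); print(lo,len(W),'nest',s.x.round(1),np.abs(s.fun).mean().round(2))
E
```

```text
42 64 plate centre [620.   51.6] rms 0.33
-4 [618.5  48.3]
4 [621.5  55. ]
190 151 nest [622.1  56.2] 0.5
205 148 nest [622.5  56.9] 0.66
```

In this view the plate and nest agree to within 0.5 mm across the line of sight. The radial direction is centred by the grip, so I lower.

Emit:
play_rows:
  dp:
    - [0,0,0.3]
    - [0,0,0.7]
    - [0,0,1.1]
    - [0,0,1.45]
    - [0,0,1.7]
  rot:
    - [0,0,0]
    - [0,0,0]
    - [0,0,0]
    - [0,0,0]
    - [0,0,0]

```text
clock: 10.38
eef_pos: [619.6, 54.5, 58.4]
tcp_rot: [3.141, 0.002, -0.082]
contact_force: [-0.1, 0.1, -1.5]
opening: 0.728
grasp_force: 44.4
```

Emit:
play_rows:
  dp:
    - [0,0,0]
    - [0,0,0.07]
    - [0,0,0.13]
    - [0,0,0.13]
  rot:
    - [0,0,0]
    - [0,0,0]
    - [0,0,0]
    - [0,0,0]

```text
clock: 10.72
eef_pos: [621.1, 55.4, 55.5]
tcp_rot: [-3.141, -0.001, -0.081]
contact_force: [0.9, -0.5, -1.2]
opening: 0.721
grasp_force: 44.4
```

Emit:
play_rows:
  dp:
    - [0,0,0.03]
    - [0,0,0.06]
    - [0,0,0.06]
  rot:
    - [0,0,0]
    - [0,0,0]
    - [0,0,0]

```text
clock: 10.97
eef_pos: [621.0, 55.6, 53.1]
tcp_rot: [-3.142, -0.0, -0.081]
contact_force: [0.2, 0.9, -2.2]
opening: 0.729
grasp_force: 44.4
```

```bash
python3 go.py 620.6 55.6 47 -4.6
```

```text
clock 10.97 pos [621.   55.6  53.1] yaw -4.63 q [ 0.09  0.56  1.76 -0.    0.82  1.74] F [ 0.2  0.9 -2.2] grip 44.39589321613312 0.7286297402008709
dp [-0.01   0.001  0.152] rot [-0.   -0.   -0.01]
```

Emit:
play_rows:
  dp:
    - [0,0,0.03]
    - [0,0,0.06]
    - [0,0,0.06]
  rot:
    - [0,0,0]
    - [0,0,0]
    - [0,0,0]

```text
clock: 11.22
eef_pos: [620.8, 55.6, 50.3]
tcp_rot: [3.142, 0.0, -0.081]
contact_force: [-0.3, 0.1, -0.3]
opening: 0.727
grasp_force: 44.4
```

Emit:
play_rows:
  dp:
    - [0,0,0.03]
    - [0,0,0.06]
    - [0,0,0.06]
  rot:
    - [0,0,0]
    - [0,0,0]
    - [0,0,0]

```text
clock: 11.47
eef_pos: [620.7, 55.5, 47.8]
tcp_rot: [3.142, 0.0, -0.081]
contact_force: [-0.5, -0.8, -1.7]
opening: 0.722
grasp_force: 44.4
```

Emit:
play_rows:
  dp:
    - [0,0,0.02]
    - [0,0,0.03]
    - [0,0,0.03]
  rot:
    - [0,0,0]
    - [0,0,0]
    - [0,0,0]

```text
clock: 11.72
eef_pos: [620.9, 55.6, 47.0]
tcp_rot: [-3.142, 0.0, -0.081]
contact_force: [-1.2, -0.3, -0.3]
opening: 0.73
grasp_force: 44.6
```

Emit:
play_rows:
  dp:
    - [0,0,0.02]
    - [0,0,0.02]
  rot:
    - [0,0,0]
    - [0,0,0]

```text
clock: 11.88
eef_pos: [621.0, 55.6, 46.8]
tcp_rot: [-3.142, -0.0, -0.081]
contact_force: [-3.8, -0.5, 7.7]
opening: 0.726
grasp_force: 45.1
```

Touch-down at the expected height (8 N). I release, rise and check the seating.

Emit:
play_rows:
  dp:
    - [0,0,0]
    - [0,0,0]
    - [0,0,0]
    - [0,0,0]
  rot:
    - [0,0,0]
    - [0,0,0]
    - [0,0,0]
    - [0,0,0]
  fingers: 0.95

```text
clock: 12.22
eef_pos: [620.9, 55.5, 46.0]
tcp_rot: [-3.142, -0.0, -0.081]
contact_force: [0.4, 0.3, 0.4]
opening: 0.95
grasp_force: 0.0
```

Emit:
play_rows:
  dp:
    - [0,0,-0.2]
    - [0,0,-0.7]
    - [0,0,-1.3]
    - [0,0,-1.9]
    - [0,0,-2.4]
  rot:
    - [0,0,0]
    - [0,0,0]
    - [0,0,0]
    - [0,0,0]
    - [0,0,0]

```text
clock: 12.63
eef_pos: [621.2, 55.6, 144.2]
tcp_rot: [-3.141, -0.001, -0.081]
contact_force: [-0.6, -0.5, -0.2]
opening: 0.952
grasp_force: 0.0
```

```bash
python3 - <<'E'
from rig import optics
from h import *
t=optics.grab_frame('scene'); pickle.dump(t,open('pics/s7.pkl','wb'))
cv2.imwrite('pics/m6.png',crop(t,200,185,70,60,10))
E
python3 go.py 546 240 140 130
```

```text
clock 12.68 pos [623.4  55.8 148.1] yaw -4.63 q [ 0.09  0.44  1.71 -0.    0.99  1.74] F [ 1.6 -0.4  2.6] grip 0.0 0.9523323121989927
dp [-2.301 -4.434  0.193] rot [  0.06  -0.04 -22.44]
```

View pics/m6.png

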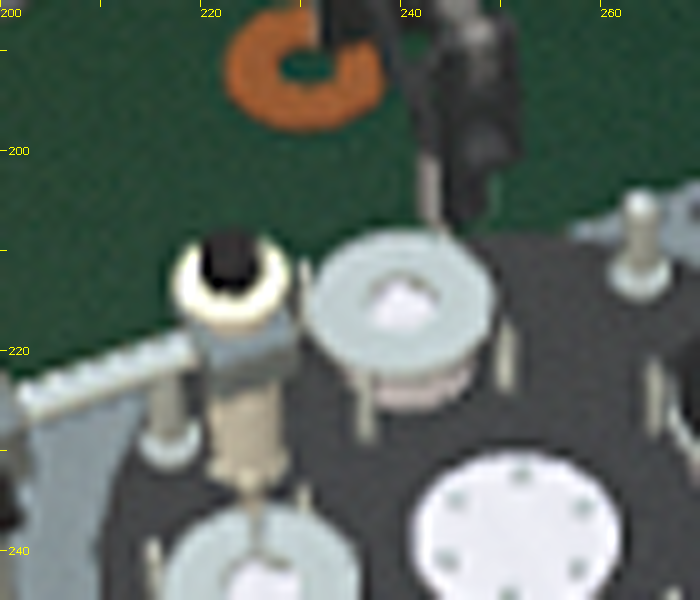

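The plate lies flat and centred in the nest inside the four pins (scene (239.5,215)). Next I turn the tool and go over post_a at about (546.8, 240.2), with the fingers part open to straddle it.

Emit:
play_rows:
  dp:
    - [-0.2,-0.4,0]
    - [-0.5,-1.0,0]
    - [-0.85,-1.7,0]
    - [-1.2,-2.4,0]
    - [-1.55,-3.1,0]
  rot:
    - [0,0,0]
    - [0,0,0]
    - [0,0,0]
    - [0,0,0]
    - [0,0,0]
  fingers: 0.4

```text
clock: 13.1
eef_pos: [568.6, 185.2, 142.6]
tcp_rot: [-3.141, -0.0, -0.082]
contact_force: [-0.8, 0.4, -0.2]
opening: 0.403
grasp_force: 0.0
```

Emit:
play_rows:
  dp:
    - [-0.3,-0.6,0]
    - [-0.5,-1.0,0]
    - [-0.67,-1.35,0]
    - [-0.67,-1.35,0]
  rot:
    - [0,0,0]
    - [0,0,-1.1]
    - [0,0,-2.2]
    - [0,0,-3.3]

```text
clock: 13.43
eef_pos: [545.7, 242.8, 142.5]
tcp_rot: [-3.141, -0.0, 0.272]
contact_force: [-0.7, 0.5, 0.3]
opening: 0.4
grasp_force: 0.0
```

Emit:
play_rows:
  dp:
    - [0,0,0]
    - [0,0,0]
    - [0,0,0]
    - [0,0,0]
    - [0,0,0]
  rot:
    - [0,0,-1.1]
    - [0,0,-2.2]
    - [0,0,-3.3]
    - [0,0,-4.4]
    - [0,0,-5.5]

```text
clock: 13.85
eef_pos: [546.8, 240.2, 142.5]
tcp_rot: [3.141, -0.0, 0.846]
contact_force: [-0.9, -0.6, -0.3]
opening: 0.396
grasp_force: 0.0
```

Emit:
play_rows:
  dp:
    - [0,0,0]
    - [0,0,0]
    - [0,0,0]
    - [0,0,0]
    - [0,0,0]
  rot:
    - [0,0,-1.1]
    - [0,0,-2.2]
    - [0,0,-3.3]
    - [0,0,-4.4]
    - [0,0,-5.5]

```text
clock: 14.27
eef_pos: [546.8, 240.2, 142.5]
tcp_rot: [3.141, -0.0, 1.422]
contact_force: [-0.2, -0.6, -0.2]
opening: 0.402
grasp_force: 0.0
```

Emit:
play_rows:
  dp:
    - [0,0,0]
    - [0,0,0]
    - [0,0,0]
    - [0,0,0]
    - [0,0,0]
  rot:
    - [0,0,-1.1]
    - [0,0,-2.2]
    - [0,0,-3.3]
    - [0,0,-4.4]
    - [0,0,-5.5]

```text
clock: 14.68
eef_pos: [546.8, 240.1, 142.5]
tcp_rot: [3.141, 0.0, 1.998]
contact_force: [-0.6, -0.3, 0.2]
opening: 0.399
grasp_force: 0.0
```

Emit:
play_rows:
  dp:
    - [0,0,0]
    - [0,0,0]
    - [0,0,0]
    - [0,0,0]
    - [0,0,0]
  rot:
    - [0,0,-1.1]
    - [0,0,-2.2]
    - [0,0,-2.7]
    - [0,0,-2.7]
    - [0,0,-2.7]

```text
clock: 15.1
eef_pos: [546.8, 240.2, 142.4]
tcp_rot: [3.141, 0.0, 2.273]
contact_force: [0.2, -1.0, 0.3]
opening: 0.396
grasp_force: 0.0
```

```bash
python3 go.py 546.8 240.2 110 130.4
```

```text
clock 15.1 pos [546.8 240.2 142.4] yaw 130.25 q [ 0.41  0.41  1.77  0.    0.96 -0.29] F [ 0.2 -1.   0.3] grip 0.0 0.3962412450190857
dp [ 0.001 -0.001  0.81 ] rot [ 0.    0.   -0.03]
```

Emit:
play_rows:
  dp:
    - [0,0,0.4]
    - [0,0,0.8]
    - [0,0,1.1]
    - [0,0,1.3]
    - [0,0,1.4]
  rot:
    - [0,0,0]
    - [0,0,0]
    - [0,0,0]
    - [0,0,0]
    - [0,0,0]

```text
clock: 15.52
eef_pos: [546.1, 239.9, 84.8]
tcp_rot: [-3.14, -0.001, 2.274]
contact_force: [-0.5, 0.5, -0.4]
opening: 0.399
grasp_force: 0.0
```

Emit:
play_rows:
  dp:
    - [0,0,0.1]
    - [0,0,0.2]
    - [0,0,0.3]
    - [0,0,0.3]
  rot:
    - [0,0,0]
    - [0,0,0]
    - [0,0,0]
    - [0,0,0]

```text
clock: 15.85
eef_pos: [546.6, 240.1, 73.6]
tcp_rot: [-3.141, -0.0, 2.275]
contact_force: [-0.3, -0.3, 0.9]
opening: 0.397
grasp_force: 0.0
```

Emit:
play_rows:
  dp:
    - [0,0,0.15]
    - [0,0,0.3]
    - [0,0,0.45]
    - [0,0,0.5]
    - [0,0,0.5]
  rot:
    - [0,0,0]
    - [0,0,0]
    - [0,0,0]
    - [0,0,0]
    - [0,0,0]

```text
clock: 16.27
eef_pos: [546.2, 239.9, 53.2]
tcp_rot: [-3.14, -0.0, 2.275]
contact_force: [0.1, -0.6, -0.1]
opening: 0.402
grasp_force: 0.0
```

```bash
python3 go.py 546.8 240.2 54 130.4; python3 - <<'E'
# arc rows in tool units: tool x outward, tool y clockwise; centre at (-125,0) in tool xy; step a each row
import numpy as np
for a in (0.04,0.05):
    print(a,[[round(125*(np.cos(k*a)-1)/40,3),round(-125*np.sin(k*a)/40,3)] for k in range(1,6)],'rot z per row',round(-np.degrees(a)/6,3))
E
```

```text
clock 16.27 pos [546.2 239.9  53.2] yaw 130.37 q [ 0.41  0.53  1.82 -0.    0.79 -0.29] F [ 0.1 -0.6 -0.1] grip 0.0 0.4024612395522709
dp [-0.005  0.016 -0.02 ] rot [-0.01 -0.   -0.01]
0.04 [[np.float64(-0.002), np.float64(-0.125)], [np.float64(-0.01), np.float64(-0.25)], [np.float64(-0.022), np.float64(-0.374)], [np.float64(-0.04), np.float64(-0.498)], [np.float64(-0.062), np.float64(-0.621)]] rot z per row -0.382
0.05 [[np.float64(-0.004), np.float64(-0.156)], [np.float64(-0.016), np.float64(-0.312)], [np.float64(-0.035), np.float64(-0.467)], [np.float64(-0.062), np.float64(-0.621)], [np.float64(-0.097), np.float64(-0.773)]] rot z per row -0.477
```

Emit:
play_rows:
  dp:
    - [-0.002,-0.125,0]
    - [-0.01,-0.25,0]
    - [-0.022,-0.374,0]
    - [-0.04,-0.498,0]
    - [-0.062,-0.621,0]
  rot:
    - [0,0,-0.382]
    - [0,0,-0.764]
    - [0,0,-1.146]
    - [0,0,-1.528]
    - [0,0,-1.91]

```text
clock: 16.68
eef_pos: [530.6, 222.9, 54.6]
tcp_rot: [3.139, 0.001, 2.477]
contact_force: [-0.4, 0.7, 0.7]
opening: 0.404
grasp_force: 0.2
```

Emit:
play_rows:
  dp:
    - [-0.002,-0.125,0]
    - [-0.01,-0.25,0]
    - [-0.022,-0.374,0]
    - [-0.04,-0.498,0]
    - [-0.062,-0.621,0]
  rot:
    - [0,0,-0.382]
    - [0,0,-0.764]
    - [0,0,-1.146]
    - [0,0,-1.528]
    - [0,0,-1.91]

```text
clock: 17.1
eef_pos: [516.6, 201.3, 54.5]
tcp_rot: [3.14, 0.001, 2.677]
contact_force: [2.5, 0.9, 0.6]
opening: 0.402
grasp_force: 0.7
```

```bash
cat > ang.py <<'E'
from rig import telemetry
import numpy as np
s=telemetry.sense(); d=s['eef_pos'][:2]-[628.0,145.1]
print(round(s['clock'],2),'tool turn from post_a start',round((np.arctan2(d[1],d[0])-np.radians(135-4.55))%(2*np.pi),3),'radius',np.hypot(*d).round(1),'yaw',np.degrees(s['tcp_rot'][2]).round(1),'F',s['contact_force'].round(1),'op',round(s['opening'],3))
E
python3 ang.py
```

```text
17.1 tool turn from post_a start 0.398 radius 124.7 yaw 153.4 F [2.5 0.9 0.6] op 0.402
```

Emit:
play_rows:
  dp:
    - [-0.002,-0.125,0]
    - [-0.01,-0.25,0]
    - [-0.022,-0.374,0]
    - [-0.04,-0.498,0]
    - [-0.062,-0.621,0]
  rot:
    - [0,0,-0.382]
    - [0,0,-0.764]
    - [0,0,-1.146]
    - [0,0,-1.528]
    - [0,0,-1.91]

```text
clock: 17.52
eef_pos: [507.7, 177.9, 54.5]
tcp_rot: [3.141, 0.001, 2.877]
contact_force: [1.0, 0.7, -0.0]
opening: 0.399
grasp_force: 0.7
```

Emit:
play_rows:
  dp:
    - [-0.002,-0.125,0]
    - [-0.01,-0.25,0]
    - [-0.022,-0.374,0]
    - [-0.04,-0.498,0]
    - [-0.062,-0.621,0]
  rot:
    - [0,0,-0.382]
    - [0,0,-0.764]
    - [0,0,-1.146]
    - [0,0,-1.528]
    - [0,0,-1.91]

```text
clock: 17.93
eef_pos: [503.6, 153.3, 54.5]
tcp_rot: [3.141, 0.001, 3.077]
contact_force: [0.2, 1.8, -0.3]
opening: 0.4
grasp_force: 0.7
```

Emit:
play_rows:
  dp:
    - [-0.002,-0.125,0]
    - [-0.01,-0.25,0]
    - [-0.022,-0.374,0]
    - [-0.04,-0.498,0]
    - [-0.062,-0.621,0]
  rot:
    - [0,0,-0.382]
    - [0,0,-0.764]
    - [0,0,-1.146]
    - [0,0,-1.528]
    - [0,0,-1.91]

```text
clock: 18.35
eef_pos: [504.4, 128.3, 54.5]
tcp_rot: [3.141, 0.001, -3.006]
contact_force: [1.2, 2.2, 0.0]
opening: 0.4
grasp_force: 0.6
```

Emit:
play_rows:
  dp:
    - [-0.002,-0.125,0]
    - [-0.01,-0.25,0]
    - [-0.022,-0.374,0]
    - [-0.04,-0.498,0]
    - [-0.062,-0.621,0]
  rot:
    - [0,0,-0.382]
    - [0,0,-0.764]
    - [0,0,-1.146]
    - [0,0,-1.528]
    - [0,0,-1.91]

```text
clock: 18.77
eef_pos: [510.1, 104.0, 54.4]
tcp_rot: [3.141, 0.001, -2.806]
contact_force: [0.3, 0.9, 0.0]
opening: 0.398
grasp_force: 0.6
```

```bash
python3 ang.py; python3 - <<'E'
import numpy as np
a=.025; print([[round(125*(np.cos(k*a)-1)/40,3),round(-125*np.sin(k*a)/40,3)] for k in range(1,6)],-np.degrees(a)/6)
E
```

```text
18.77 tool turn from post_a start 1.2 radius 124.8 yaw -160.8 F [0.3 0.9 0. ] op 0.398
[[np.float64(-0.001), np.float64(-0.078)], [np.float64(-0.004), np.float64(-0.156)], [np.float64(-0.009), np.float64(-0.234)], [np.float64(-0.016), np.float64(-0.312)], [np.float64(-0.024), np.float64(-0.39)]] -0.23873241463784303
```

Emit:
play_rows:
  dp:
    - [-0.002,-0.125,0]
    - [-0.01,-0.25,0]
    - [-0.022,-0.374,0]
    - [-0.04,-0.498,0]
    - [-0.062,-0.621,0]
  rot:
    - [0,0,-0.382]
    - [0,0,-0.764]
    - [0,0,-1.146]
    - [0,0,-1.528]
    - [0,0,-1.91]

```text
clock: 19.18
eef_pos: [520.5, 81.3, 54.4]
tcp_rot: [-3.142, 0.001, -2.606]
contact_force: [-0.8, 1.1, 0.6]
opening: 0.399
grasp_force: 0.6
```

Emit:
play_rows:
  dp:
    - [-0.001,-0.078,0]
    - [-0.004,-0.156,0]
    - [-0.009,-0.234,0]
    - [-0.013,-0.28,0]
    - [-0.013,-0.28,0]
  rot:
    - [0,0,-0.24]
    - [0,0,-0.48]
    - [0,0,-0.72]
    - [0,0,-0.86]
    - [0,0,-0.86]

```text
clock: 19.6
eef_pos: [526.6, 71.7, 54.3]
tcp_rot: [-3.141, 0.0, -2.517]
contact_force: [-0.4, -0.9, -0.6]
opening: 0.397
grasp_force: 0.0
```

```bash
python3 ang.py; python3 - <<'E'
from rig import optics
from h import *
t=optics.grab_frame('scene'); pickle.dump(t,open('pics/s8.pkl','wb'))
cv2.imwrite('pics/m7.png',crop(t,175,195,115,85,6.5))
E
```

```text
19.6 tool turn from post_a start 1.491 radius 125.2 yaw -144.2 F [-0.4 -0.9 -0.6] op 0.397
```

View pics/m7.png

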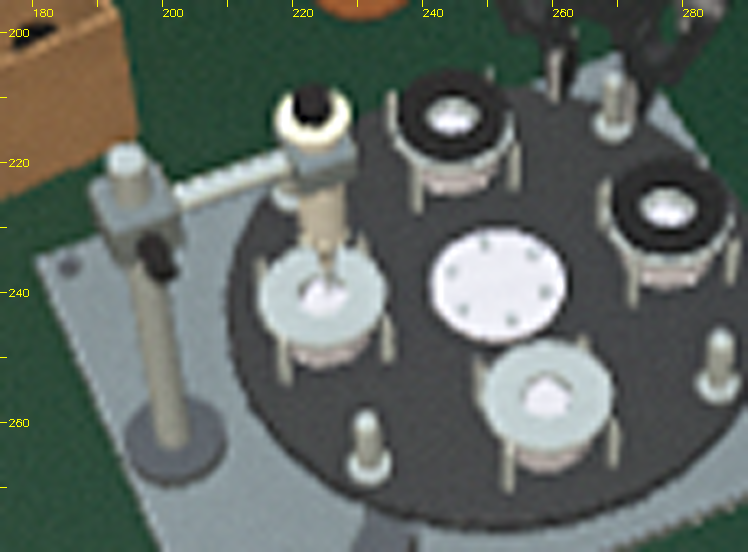

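The picture shows the dial nearly round, with the loaded plate just short of the needle (225,240) and post_a between the fingers (266,210). I creep over the hump.

Emit:
play_rows:
  dp:
    - [0,-0.04,0]
    - [-0.001,-0.08,0]
    - [-0.002,-0.12,0]
    - [-0.002,-0.12,0]
  rot:
    - [0,0,-0.12]
    - [0,0,-0.24]
    - [0,0,-0.37]
    - [0,0,-0.37]

```text
clock: 19.98
eef_pos: [529.0, 68.0, 54.1]
tcp_rot: [3.141, -0.0, -2.478]
contact_force: [-1.4, 0.8, 1.0]
opening: 0.4
grasp_force: 0.5
```

Emit:
play_rows:
  dp:
    - [0,-0.04,0]
    - [-0.001,-0.08,0]
    - [-0.001,-0.08,0]
  rot:
    - [0,0,-0.12]
    - [0,0,-0.24]
    - [0,0,-0.24]

```text
clock: 20.23
eef_pos: [530.3, 66.6, 54.0]
tcp_rot: [3.139, -0.0, -2.454]
contact_force: [-2.3, 5.5, 2.5]
opening: 0.401
grasp_force: 3.3
```

Emit:
play_rows:
  dp:
    - [0,-0.04,0]
    - [-0.001,-0.08,0]
    - [-0.001,-0.08,0]
  rot:
    - [0,0,-0.12]
    - [0,0,-0.24]
    - [0,0,-0.24]

```text
clock: 20.48
eef_pos: [532.7, 63.5, 54.1]
tcp_rot: [3.141, -0.0, -2.428]
contact_force: [-1.1, 1.1, 0.6]
opening: 0.401
grasp_force: 0.9
```

```bash
python3 ang.py; cat > dial.py <<'E'
from rig import optics
from h import *
import sys
f=optics.grab_frame('scene'); pickle.dump(f,open(f'pics/{sys.argv[1]}.pkl','wb'))
ref=load('scene0')
# shift of glued-ring windows / posts compared with the start picture (a quarter turn looks the same there)
for n,(x0,y0,w,h) in (('post45',(230,259,13,18)),('post135',(281,240,13,16)),('glued at near',(265,214,22,24))):
    T=cv2.resize(ref['color'][y0:y0+h,x0:x0+w],None,fx=8,fy=8,interpolation=cv2.INTER_CUBIC)
    S=cv2.resize(f['color'][y0-5:y0+h+5,x0-6:x0+w+6],None,fx=8,fy=8,interpolation=cv2.INTER_CUBIC)
    m=cv2.matchTemplate(S,T,cv2.TM_CCOEFF_NORMED); _,v,_,l=cv2.minMaxLoc(m); print(n,'shift px',l[0]/8-6,l[1]/8-5,'score',round(v,3))
E
python3 dial.py s9
```

```text
20.48 tool turn from post_a start 1.573 radius 125.4 yaw -139.1 F [-1.1  1.1  0.6] op 0.401
post45 shift px -3.125 -1.125 score 0.941
post135 shift px -1.125 2.625 score 0.973
glued at near shift px 1.0 1.625 score 0.953
```

Emit:
play_rows:
  dp:
    - [0,-0.04,0]
    - [-0.001,-0.08,0]
    - [-0.001,-0.08,0]
  rot:
    - [0,0,-0.12]
    - [0,0,-0.24]
    - [0,0,-0.24]

```text
clock: 20.78
eef_pos: [535.5, 60.5, 54.1]
tcp_rot: [-3.141, 0.0, -2.403]
contact_force: [-0.1, -0.2, 0.7]
opening: 0.399
grasp_force: 0.0
```

```bash
python3 ang.py; python3 dial.py s10
```

```text
20.78 tool turn from post_a start 1.606 radius 125.4 yaw -137.7 F [-0.1 -0.2  0.7] op 0.399
post45 shift px -2.0 -0.625 score 0.961
post135 shift px -0.75 1.625 score 0.976
glued at near shift px 0.5 0.875 score 0.964
```

Emit:
play_rows:
  dp:
    - [0,0,0]
    - [0,0,0]
    - [0,0,0]
    - [0,0,0]
  rot:
    - [0,0,0]
    - [0,0,0]
    - [0,0,0]
    - [0,0,0]

```text
clock: 21.17
eef_pos: [535.3, 60.6, 54.1]
tcp_rot: [-3.141, 0.0, -2.404]
contact_force: [-0.3, -0.0, 0.4]
opening: 0.401
grasp_force: 0.0
```

```bash
python3 ang.py; python3 dial.py s11
```

```text
21.17 tool turn from post_a start 1.604 radius 125.4 yaw -137.7 F [-0.3 -0.   0.4] op 0.401
post45 shift px -1.875 -0.625 score 0.963
post135 shift px -0.625 1.5 score 0.973
glued at near shift px 0.5 0.875 score 0.966
```

Emit:
play_rows:
  dp:
    - [0,-0.03,0]
    - [0,-0.05,0]
    - [0,-0.05,0]
  rot:
    - [0,0,-0.09]
    - [0,0,-0.15]
    - [0,0,-0.15]

```text
clock: 21.47
eef_pos: [536.6, 59.2, 54.1]
tcp_rot: [3.142, 0.0, -2.387]
contact_force: [-0.3, 0.2, -0.5]
opening: 0.402
grasp_force: 0.0
```

```bash
python3 ang.py; python3 dial.py s12
```

```text
21.47 tool turn from post_a start 1.62 radius 125.4 yaw -136.8 F [-0.3  0.2 -0.5] op 0.402
post45 shift px -1.5 -0.5 score 0.957
post135 shift px -0.5 1.25 score 0.976
glued at near shift px 0.375 0.75 score 0.957
```

Emit:
play_rows:
  dp:
    - [0,0,0]
    - [0,0,0]
    - [0,0,0]
  rot:
    - [0,0,0]
    - [0,0,0]
    - [0,0,0]

```text
clock: 21.77
eef_pos: [536.6, 59.2, 54.1]
tcp_rot: [-3.141, 0.0, -2.388]
contact_force: [0.1, -0.9, -0.4]
opening: 0.4
grasp_force: 0.0
```

```bash
python3 ang.py; python3 dial.py s13
```

```text
21.77 tool turn from post_a start 1.619 radius 125.4 yaw -136.8 F [ 0.1 -0.9 -0.4] op 0.4
post45 shift px -1.5 -0.5 score 0.96
post135 shift px -0.5 1.25 score 0.975
glued at near shift px 0.375 0.625 score 0.955
```

Emit:
play_rows:
  dp:
    - [0,-0.03,0]
    - [0,-0.06,0]
    - [0,-0.06,0]
  rot:
    - [0,0,-0.09]
    - [0,0,-0.18]
    - [0,0,-0.18]

```text
clock: 22.07
eef_pos: [538.4, 57.4, 54.1]
tcp_rot: [-3.141, 0.0, -2.368]
contact_force: [0.5, -0.8, 0.4]
opening: 0.402
grasp_force: 0.0
```

```bash
python3 ang.py; python3 dial.py s14; python3 - <<'E'
from h import *
f=load('s14'); cv2.imwrite('pics/m8.png',np.vstack([crop(f,240,190,60,35,10),crop(load('scene0'),240,190,60,25,10)]))
E
```

```text
22.07 tool turn from post_a start 1.64 radius 125.4 yaw -135.7 F [ 0.5 -0.8  0.4] op 0.402
post45 shift px -0.75 -0.125 score 0.98
post135 shift px -0.125 0.625 score 0.982
glued at near shift px 0.125 0.125 score 0.975
```

View pics/m8.png

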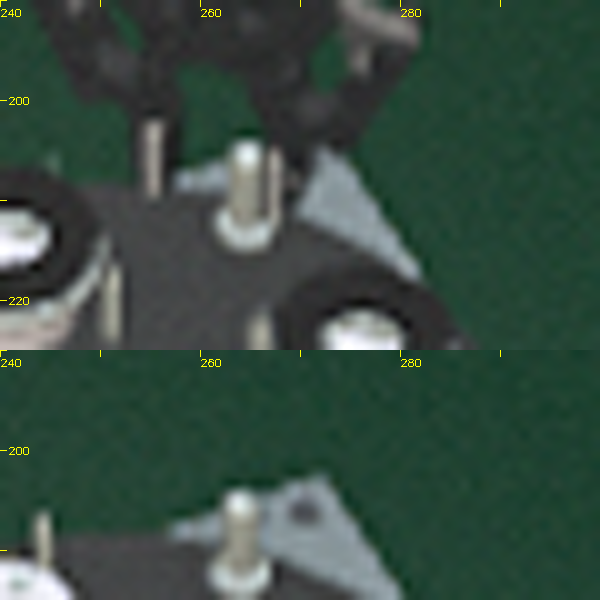

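The picture shows post_a at (264.6,208) still touching the rear pad, about 0.7 px short of where the post in that stop stood at the start (264.0). A last small push.

Emit:
play_rows:
  dp:
    - [0,-0.02,0]
    - [0,-0.04,0]
    - [0,-0.04,0]
  rot:
    - [0,0,-0.06]
    - [0,0,-0.12]
    - [0,0,-0.12]

```text
clock: 22.37
eef_pos: [539.5, 56.2, 54.1]
tcp_rot: [-3.141, 0.0, -2.356]
contact_force: [0.0, -0.2, -1.3]
opening: 0.402
grasp_force: 0.0
```

```bash
python3 ang.py; python3 dial.py s15
```

```text
22.37 tool turn from post_a start 1.652 radius 125.4 yaw -135.0 F [ 0.  -0.2 -1.3] op 0.402
post45 shift px 0.0 0.0 score 0.998
post135 shift px 0.0 0.0 score 0.997
glued at near shift px 0.0 -0.125 score 0.984
```

The dial matches its stop exactly (shift 0 px, score 0.998). I back off from the post and rise.

Emit:
play_rows:
  dp:
    - [0,0.06,0]
    - [0,0.12,0]
    - [0,0.2,0]
    - [0,0.2,0]
  rot:
    - [0,0,0]
    - [0,0,0]
    - [0,0,0]
    - [0,0,0]

```text
clock: 22.75
eef_pos: [533.0, 62.4, 54.0]
tcp_rot: [3.141, -0.0, -2.356]
contact_force: [0.2, -0.4, -0.2]
opening: 0.402
grasp_force: 0.0
```

Emit:
play_rows:
  dp:
    - [0,0,-0.3]
    - [0,0,-0.8]
    - [0,0,-1.4]
    - [0,0,-1.8]
    - [0,0,-2.0]
  rot:
    - [0,0,0]
    - [0,0,0]
    - [0,0,0]
    - [0,0,0]
    - [0,0,0]

```text
clock: 23.17
eef_pos: [535.0, 62.2, 137.1]
tcp_rot: [-3.139, 0.003, -2.356]
contact_force: [1.1, 0.6, 0.4]
opening: 0.397
grasp_force: 0.0
```

```bash
python3 dial.py s16; python3 go.py 491.5 321.6 110 -135
```

```text
post45 shift px 0.0 0.0 score 0.998
post135 shift px 0.0 0.0 score 0.997
glued at near shift px 0.0 -0.125 score 0.984
clock 23.22 pos [535.4  62.2 137.5] yaw -135.01 q [ 0.11  0.33  1.91 -0.    0.9  -2.24] F [0.5 0.1 1.2] grip 0.0 0.4019840551060869
dp [-3.807  5.363  0.686] rot [-0.03  0.03 -0.  ]
```

The dial stays in its stop. Now to the start button at (491.6, 321.5).

Emit:
play_rows:
  dp:
    - [-0.3,0.4,0]
    - [-0.7,1.0,0]
    - [-1.15,1.6,0]
    - [-1.55,2.2,0]
    - [-1.95,2.75,0]
  rot:
    - [0,0,0]
    - [0,0,0]
    - [0,0,0]
    - [0,0,0]
    - [0,0,0]
  fingers: 0

```text
clock: 23.63
eef_pos: [510.1, 196.1, 133.5]
tcp_rot: [3.141, -0.001, -2.357]
contact_force: [0.9, -0.1, 0.2]
opening: 0.004
grasp_force: 0.0
```

Emit:
play_rows:
  dp:
    - [-0.4,0.56,0]
    - [-0.8,1.12,0]
    - [-1.2,1.68,0]
    - [-1.6,2.2,0]
    - [-1.85,2.6,0]
  rot:
    - [0,0,0]
    - [0,0,0]
    - [0,0,0]
    - [0,0,0]
    - [0,0,0]

```text
clock: 24.05
eef_pos: [489.3, 322.8, 133.5]
tcp_rot: [3.141, -0.0, -2.356]
contact_force: [0.6, -0.3, 0.2]
opening: -0.0
grasp_force: 0.0
```

Emit:
play_rows:
  dp:
    - [0,0,0]
    - [0,0,0]
  rot:
    - [0,0,0]
    - [0,0,0]

```text
clock: 24.22
eef_pos: [489.2, 321.2, 133.4]
tcp_rot: [3.141, -0.001, -2.354]
contact_force: [-0.0, -0.1, -0.8]
opening: 0.001
grasp_force: 0.0
```

```bash
python3 go.py 491.7 321.5 70 -135
```

```text
clock 24.22 pos [489.2 321.2 133.4] yaw -134.9 q [ 0.58  0.4   1.8  -0.    0.94 -1.78] F [-0.  -0.1 -0.8] grip 0.0 0.0013587627608817507
dp [-0.051 -0.041  1.584] rot [ 0.   -0.01  0.02]
```

Emit:
play_rows:
  dp:
    - [-0.02,-0.02,0.4]
    - [-0.05,-0.04,0.9]
    - [-0.05,-0.04,1.3]
    - [-0.05,-0.04,1.6]
    - [-0.05,-0.04,1.75]
  rot:
    - [0,0,0]
    - [0,0,0]
    - [0,0,0]
    - [0,0,0]
    - [0,0,0]

```text
clock: 24.63
eef_pos: [491.7, 319.5, 62.2]
tcp_rot: [3.141, -0.003, -2.357]
contact_force: [-0.9, -0.3, 0.5]
opening: 0.002
grasp_force: 0.0
```

Emit:
play_rows:
  dp:
    - [0,0,0.05]
    - [0,0,0.1]
    - [0,0,0.15]
    - [0,0,0.15]
  rot:
    - [0,0,0]
    - [0,0,0]
    - [0,0,0]
    - [0,0,0]

```text
clock: 24.97
eef_pos: [492.7, 321.2, 58.5]
tcp_rot: [-3.141, 0.001, -2.357]
contact_force: [0.3, -0.6, 0.0]
opening: 0.001
grasp_force: 0.0
```

Emit:
play_rows:
  dp:
    - [0,0,0.05]
    - [0,0,0.1]
    - [0,0,0.1]
  rot:
    - [0,0,0]
    - [0,0,0]
    - [0,0,0]

```text
clock: 25.22
eef_pos: [492.9, 321.4, 54.4]
tcp_rot: [-3.141, 0.001, -2.356]
contact_force: [1.3, -0.7, 2.1]
opening: 0.0
grasp_force: 1.7
```

Emit:
play_rows:
  dp:
    - [0,0,0.04]
    - [0,0,0.08]
    - [0,0,0.08]
  rot:
    - [0,0,0]
    - [0,0,0]
    - [0,0,0]

```text
clock: 25.47
eef_pos: [492.9, 321.4, 51.9]
tcp_rot: [-3.141, 0.001, -2.356]
contact_force: [-1.2, -1.4, 11.5]
opening: -0.0
grasp_force: 6.0
```

Emit:
play_rows:
  dp:
    - [0,0,0.02]
    - [0,0,0.02]
  rot:
    - [0,0,0]
    - [0,0,0]

```text
clock: 25.63
eef_pos: [492.9, 321.4, 51.8]
tcp_rot: [-3.141, 0.001, -2.356]
contact_force: [-4.3, -3.1, 20.0]
opening: 0.006
grasp_force: 10.1
```

The button bottomed out at z 51.9, which is its 6 mm of travel. I rise clear and do a last check.

Emit:
play_rows:
  dp:
    - [0,0,-0.2]
    - [0,0,-0.6]
    - [0,0,-1.2]
    - [0,0,-1.9]
    - [0,0,-2.5]
  rot:
    - [0,0,0]
    - [0,0,0]
    - [0,0,0]
    - [0,0,0]
    - [0,0,0]

```text
clock: 26.05
eef_pos: [492.1, 321.0, 151.1]
tcp_rot: [3.141, -0.001, -2.356]
contact_force: [0.3, 0.4, 0.1]
opening: 0.001
grasp_force: 0.0
```

Emit:
play_rows:
  dp:
    - [0,0,0]
    - [0,0,0]
    - [0,0,0]
    - [0,0,0]
  rot:
    - [0,0,0]
    - [0,0,0]
    - [0,0,0]
    - [0,0,0]

```text
clock: 26.38
eef_pos: [491.6, 320.6, 148.7]
tcp_rot: [3.141, -0.002, -2.356]
contact_force: [0.3, 1.4, -0.1]
opening: 0.002
grasp_force: 0.0
```

```bash
python3 dial.py s17; python3 - <<'E'
from h import *
from rig import telemetry
print(telemetry.sense()['contact_force'].round(1), telemetry.sense()['clock'])
a=load('scene0')['color'].astype(int); b=load('s17')['color'].astype(int)
# loaded plate under the needle against plate_c there at the start, bystanders and station unchanged
for n,(x0,y0,w,h) in (('needle nest',(210,230,32,30)),('yoke',(268,172,22,20)),('driver',(183,128,26,24)),('tape',(216,124,28,22)),('bottle',(328,295,32,45)),('rings',(215,150,75,50)),('left nest now plate_c',(248,243,32,32))):
    print(n,np.abs(a-b)[y0:y0+h,x0:x0+w].mean().round(1),np.abs(a-b)[y0:y0+h,x0:x0+w].max())
E
```

```text
post45 shift px 0.0 0.0 score 0.998
post135 shift px 0.0 0.0 score 0.997
glued at near shift px 0.0 -0.125 score 0.983
[-0.6  0.3  0.1] 26.4333
needle nest 3.8 57
yoke 3.5 22
driver 2.8 13
tape 2.6 15
bottle 2.5 15
rings 10.2 184
left nest now plate_c 32.8 202
```

```bash
python3 -c "
from rig import r; print(r.sign_off())"
```

```text
the job is handed in; nothing more can be done
None
```

I handed the job in at about 26.4 s of the 61 s: plate_a lies in the nest, the dial is in its next stop with the plate under the needle, the button was pressed after that, and my checks found nothing else moved; no verdict came back.

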